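Weigh an order at the fittings counter

ROBOT

A 7-joint arm with a two-finger parallel gripper is mounted at the origin on the work surface. World frame = base frame: x ahead of the robot, y to its left, z up, the work surface at z = 0. Lengths are in m, angles in rad, forces in N, time in s.
With the tool pointing down it reaches from about 0.425 to 0.825 m from the base axis. Payload 3.6 kg.
Tool frame: the origin (TCP) lies midway between the tips of the shut fingers; the grasp point (between the pads) lies 19 mm behind it; z points along the fingers, y is the line along which they close (so a half turn about z gives the same grasp; the last joint's range is limited). The gripper opens to 93 mm and grips with 3 to 60 N. Pads are 15 mm wide; open, the fingers measure 128 mm over their backs; the gripper's body (75 mm by 188 mm) begins 65 mm behind the grasp point.
Start: joints at [-1.198, 0.615, -0.013, 1.423, 0.008, 1.103, -0.04], TCP at [0.253, 0.599, 0.219] pointing down, gripper open.
Joint ranges: [-3.12, 3.12], [-0.3, 2.06], [-1.34, 1.32], [0.26, 2.42], [-1.36, 4.5], [0.01, 1.98], [-2.84, 2.84]. Speed limits (rad/s): [2.79, 2.79, 3.14, 3.14, 3.14, 3.14, 3.14].

INTERFACE

Orientations are given as [roll, pitch, yaw] about the fixed x, y, z axes, in that order (R = Rz(yaw) Ry(pitch) Rx(roll)).
In Python, from bench import bot gives the robot as it stands.
- The arm moves only by the tool send_rows, never from a script. Its argument "series" is a list of rows, each a list of 5 numbers: the shift along the tool's x, y, z normalised to -1 to 1, where 1 is 0.5 m, then the turn about the tool's z normalised to -1 to 1, where 1 is 90 degrees, then the finger opening in mm, from 0 to 93. In form: [[dx, dy, dz, turn, jaw], ...]. A call has 1 to 20 rows; each row shifts and turns the commanded pose from where the row before left it, along the tool's axes as they then stand; what a row does not reach is not made up. A row lasts 1/10 s, in which the tool goes at most 50 mm and 8.59 degrees, less where a joint would pass 70% of its speed; a pose out of reach is approached as far as the arm can. A call with a number of a shift or a turn outside -1 to 1 is refused whole. A call with a gripper value outside its range is refused whole. The fingers move at their own pace and stop on an object; "squeeze" is the grip in N (left out, the last holds). Time passes only in rows, so rows that do not move let the fingers close. It gives the time, the measured TCP pose, the force, the opening and the grip force at its end, in the units of the state.
- bot.read_state(): the state, without advancing time (a new reading comes with each control period).
- bot.grab_frame(name): name is "side" or "top" or "wrist"; returns the picture (400x640x3 uint8, red, green, blue); there is no depth.
- bot.get_calibration(name): a dict with "camera_matrix" (3x3 intrinsics, pixels), "R" (3x3) and "t" (3): a world point X has camera coordinates R X + t. Camera axes: x right, y down, z forward; pixel columns grow to the right and rows downward; lengths in m; the calibration is good to about 2 mm. The wrist camera is an equidistant fisheye: a pixel r from the principal point sees the ray r / f radians off the axis. A picture is of the moment at which its call begins: read the wrist's pose just before it. get_calibration takes no time and is no camera call; for the wrist camera it gives the pose at the moment of the call.
- bot.sign_off(): hands the job in; it is judged then, once.
Trained networks look in the newest picture that a camera, given by its name, has taken for a name from the list of things; names that differ only in an ending like _2 or _b are one class to them, and where a whole thing is asked for, a point or a joint stands for the part that bears it (a point fixed in the world has none). Each returns a list of dicts, best first, with "conf" (0 to 1); they miss things now and then, are a little off and sometimes report something else, mostly with a low value. They report only what shows in the picture. A call takes as long as a camera call.
- bot.cut_out(target, camera): "mask" (400x640 bool, what is visible of it) and "extent" ([left, top, right, bottom] as shares, 0 to 1, of the picture: columns of its width, rows of its height, round what is visible of it).
- bot.pinpoint(target, camera): "at" ([column, row] as shares, 0 to 1, of the picture: columns of its width, rows of its height: a listed point, or the origin of a listed thing).
The state is a dict: "clock": time; "q": joint angles; "joint_vel": joint speeds; "effort": joint torques, N m; "ee_pos": TCP position; "tool_rot": TCP orientation; "ft_force": force on the tool from outside, world axes, zero at the start; "wrist_torque": the same for the moment, N m; "gripper_width": finger opening in m; "finger_force": force on a finger pad.
Only numpy, scipy, OpenCV 4.12 (cv2) and the standard library are available. Lean on these libraries where they do the work, as an engineer would, in place of code of your own. Each camera call takes 0.05 s, during which the arm holds its last target. There are 200 camera calls.

TASK

Weigh this order: take the two stray pipe fittings off the scale's pan and put them in the white returns bin, then, with the pan empty, press the tare key (the middle one) fully down so that the key that was down pops up. Stack all the closed cartons in one square column centred on the pan, long sides along the pan's long side, the large carton at the bottom, and only then press the weigh key (rightmost) fully down, so that it alone is down. Leave the other things on the counter where they are.

Things in the scene. Friction and masses are not known exactly. Their poses are not given: they have to be found in the camera images.
- pan_top (a point): centre of the top face of the scale's pan, a fixed steel plate 140 (own x) x 180 (own y, the long side) mm on a grey foot; the plate's top is 55 mm above the counter
- console: fixed white console, 120 (x) x 160 (y) mm, body 50 mm high, a display hump 72 mm high along its far (+x) side; origin at the centre of its underside. On it, in a row along y 18 mm nearer the robot than its centre and 46 mm apart, three alike grey keys, each 56 mm long (x) x 30 mm wide
- key1_top (a point): centre of the top face of key 1, the leftmost as seen from the robot (+y end); down at the start. A key that is up has its top 74 mm above the counter, one fully down 64 mm (hard stop). Axes as the console's, z up
- key2_top (a point): the same for key 2 (the middle one), the tare key. The keys are interlocked, with friction and no springs: pressing one straight down to its stop (about 3 to 6 N) pushes the one that was down fully up, and all stay where they are left; on the way the third key may move some mm and come back
- key3_top (a point): the same for key 3 (the rightmost one), the weigh key
- bin_in (a point): centre of the inner floor (4 mm above the counter) of the returns bin, a fixed open white box 140 x 140 mm outside, walls 4 mm thick, 45 mm high
- coupling_mid (a point): centre, half-way up, of the dark grey pipe coupling, a round sleeve 50 mm in diameter and 50 mm high, 0.09 kg, standing on the pan at the start with its axis (z) upright; may stand or lie in the bin
- endcap_mid (a point): centre, half-way up, of the dark grey pipe end cap, a round cap 44 mm in diameter and 34 mm high with a bevelled top, 0.06 kg, standing on the pan at the start, axis (z) upright
- large_mid (a point): centre (half-way up) of a large closed brown carton, 64 (own x) x 96 (own y, the long side) x 46 mm high, about 0.26 kg; z up; stands on the counter at the start. Either large face may be up
- small1_mid (a point): centre (half-way up) of a small closed brown carton, 50 (own x) x 74 (own y, the long side) x 36 mm high, about 0.15 kg; z up; stands on the counter at the start, or is absent. Either large face may be up
- small2_mid (a point): centre (half-way up) of a small closed brown carton, 50 (own x) x 74 (own y, the long side) x 36 mm high, about 0.15 kg; z up; stands on the counter at the start, or is absent. Either large face may be up
- small3_mid (a point): centre (half-way up) of a small closed brown carton, 50 (own x) x 74 (own y, the long side) x 36 mm high, about 0.15 kg; z up; stands on the counter at the start, or is absent. Either large face may be up
- small4_mid (a point): centre (half-way up) of a small closed brown carton, 50 (own x) x 74 (own y, the long side) x 36 mm high, about 0.15 kg; z up; stands on the counter at the start, or is absent. Either large face may be up
- elbow: bystander, loose, to be left alone: pipe elbow standing on one end, 70 mm high, beyond the pan (origin under it)
- tape_roll: bystander, loose, to be left alone: roll of tape lying flat, 76 mm across, 24 mm high, near the robot
- wrench: bystander, loose, to be left alone: wrench lying at the far side
- union: bystander, loose, to be left alone: dark pipe union, 68 mm across, 56 mm high, on the right
- leaflets: bystander, fixed: pile of leaflets, 120 x 75 x 12 mm, left of the pan

How it is judged:
On the way, in this order (a step that is already met when the one before it is completed fails the run):
1. both stray fittings are in the returns bin (horizontal distance between each of coupling_mid, endcap_mid and bin_in below 0.065 m and z of each of coupling_mid, endcap_mid in the frame of bin_in below 0.04 m and horizontal distance between each of large_mid, small1_mid, small2_mid, small3_mid, small4_mid and pan_top above 0.1 m), for 0.2 s.
2. with the pan empty, the tare key (key 2) is down and all other keys are up (all of step 1 and height (world z) of key2_top below 0.0665 m and height (world z) of each of key1_top, key3_top above 0.072 m), for 0.2 s.
3. all cartons are stacked squarely on the pan, the large one lowest, with the tare key still down (horizontal distance between each of large_mid, small1_mid, small2_mid, small3_mid, small4_mid and pan_top below 0.015 m and angle between the y axis of each of large_mid, small1_mid, small2_mid, small3_mid, small4_mid and the y axis of pan_top, either way round below 0.17 rad and angle between the z axis of each of large_mid, small1_mid, small2_mid, small3_mid, small4_mid and the z axis of pan_top, either way round below 0.08 rad and z of large_mid in the frame of pan_top between 0.015 and 0.24 m and z of small1_mid in the frame of pan_top between 0.015 and 0.24 m and z of small2_mid in the frame of pan_top between 0.015 and 0.24 m and z of small3_mid in the frame of pan_top between 0.015 and 0.24 m and z of small4_mid in the frame of pan_top between 0.015 and 0.24 m and z of large_mid in the frame of pan_top below 0.035 m and height (world z) of key2_top below 0.0665 m and height (world z) of each of key1_top, key3_top above 0.072 m), for 0.3 s.
4. the weigh key (key 3) is down and all other keys are up (height (world z) of key3_top below 0.0665 m and height (world z) of each of key1_top, key2_top above 0.072 m), for 0.2 s.
At the end, for the whole second after the job is handed in: Both fittings are in the bin (within 65 mm of its centre, below the rim); all cartons form one level column, each within 15 mm of the pan's centre and 0.17 rad of its long side, the large one lowest; key 3 is over 7.5 mm down, keys 1 and 2 under 2 mm (all of step 4 and horizontal distance between each of coupling_mid, endcap_mid and bin_in below 0.065 m and z of each of coupling_mid, endcap_mid in the frame of bin_in below 0.04 m and horizontal distance between each of large_mid, small1_mid, small2_mid, small3_mid, small4_mid and pan_top below 0.015 m and angle between the y axis of each of large_mid, small1_mid, small2_mid, small3_mid, small4_mid and the y axis of pan_top, either way round below 0.17 rad and angle between the z axis of each of large_mid, small1_mid, small2_mid, small3_mid, small4_mid and the z axis of pan_top, either way round below 0.08 rad and z of large_mid in the frame of pan_top between 0.015 and 0.24 m and z of small1_mid in the frame of pan_top between 0.015 and 0.24 m and z of small2_mid in the frame of pan_top between 0.015 and 0.24 m and z of small3_mid in the frame of pan_top between 0.015 and 0.24 m and z of small4_mid in the frame of pan_top between 0.015 and 0.24 m and z of large_mid in the frame of pan_top below 0.035 m); the robot touches nothing.
It fails at once if the elbow is moved by more than 40 mm (distance of elbow from where it was at the start of the episode above 0.04 m).
It fails at once if the tape_roll is moved by more than 40 mm (distance of tape_roll from where it was at the start of the episode above 0.04 m).
It fails at once if the wrench is moved by more than 40 mm (distance of wrench from where it was at the start of the episode above 0.04 m).
It fails at once if the union is moved by more than 40 mm (distance of union from where it was at the start of the episode above 0.04 m).
Of small1, small2, small3, small4 only 3 to 4 are there at a start; the rules pass over those that are not, and their reading is None.
At some moment in a run one of large may be knocked a few centimetres aside while the robot is not near it.
It also fails if it takes over 210 s, if anything falls off the work surface, if the arm or the gripper's body presses on something with over 40 N, if the wrist force passes 120 N, or if a joint passes its speed limit or range.

## Working session

There is one attempt and no reset: what is moved stays moved. The work goes in short steps, Python scripts to look and compute and a tool call to move; the robot and the scene stay as the last step left them, time stands still between calls to the robot, and variables do not carry over. Pictures are saved under pics/ and viewed, at most 14 in all, crops included, and the job is handed in when it is done.

Besides the shell and the picture viewer there is one more tool, called after "Request:" by a JSON object that holds its "fn" and its "kwargs". send_rows: Moves the arm, as the interface text tells. Its arguments: {"type":"object","properties":{"series":{"type":"array"},"squeeze":{"type":"number"}},"required":["series"]}

```bash
ls; mkdir -p pics
python3 - <<'E'
from bench import bot
import cv2
print(bot.read_state())
for n in("side","top"):
    cv2.imwrite(f"pics/{n}0.png",bot.grab_frame(n)[:,:,::-1]); c=bot.get_calibration(n); print(n,c)
E
```

```text
pics
{'clock': 0.0, 'q': array([-1.19750438,  0.61591302, -0.01260549,  1.42487251,  0.0081273 ,
        1.10341731, -0.04040856]), 'joint_vel': array([ 0.00052987,  0.0004852 ,  0.0005116 ,  0.00092655, -0.00093747,
       -0.00086012, -0.00141512]), 'effort': array([ 2.03325981e-04, -4.58932185e+01,  2.08674478e-01, -1.65744370e+01,
       -6.12200098e-02,  2.04250461e-02,  2.41059824e-04]), 'ee_pos': array([0.25269473, 0.59801366, 0.217494  ]), 'tool_rot': array([-3.13903404e+00,  6.75559664e-05,  2.74186201e+00]), 'ft_force': array([-0.03798778,  0.01715711,  0.44278326]), 'wrist_torque': array([ 0.03495466, -0.03734282,  0.02041412]), 'finger_force': 0.0, 'gripper_width': 0.09274123857454158}
side {'camera_matrix': array([[408.4627094 ,   0.        , 317.17304934],
       [  0.        , 408.4627094 , 195.03462334],
       [  0.        ,   0.        ,   1.        ]]), 'R': array([[ 0.7290212 , -0.68442544, -0.00948183],
       [-0.44276764, -0.46096299, -0.76907083],
       [ 0.52200087,  0.56486719, -0.63909322]]), 't': array([-0.46006732,  0.27535996,  0.84381819])}
top {'camera_matrix': array([[511.585581  ,   0.        , 314.21332632],
       [  0.        , 511.585581  , 199.55085813],
       [  0.        ,   0.        ,   1.        ]]), 'R': array([[ 0.00791453, -0.99992862, -0.00895095],
       [-0.99097884, -0.00664549, -0.1338536 ],
       [ 0.13378456,  0.00992959, -0.99096069]]), 't': array([-0.03452762,  0.58847113,  1.42460081])}
```

View pics/top0.png

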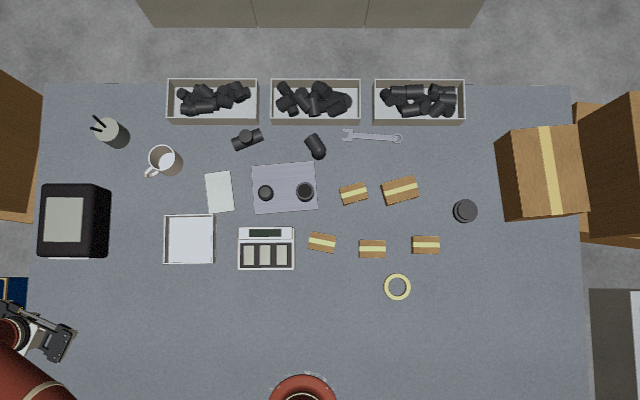

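View pics/side0.png

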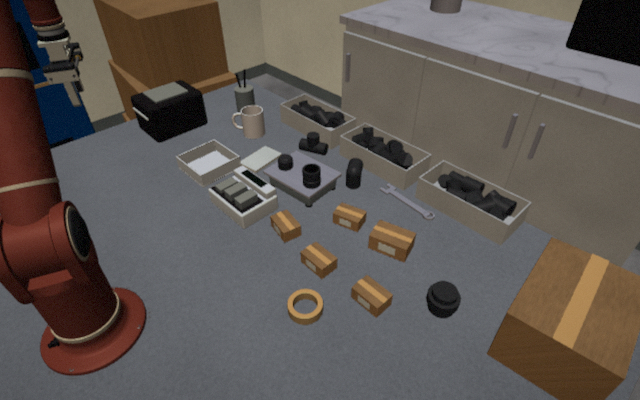

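```bash
cat > h.py <<'E'
from bench import bot
import numpy as np, cv2
def ray(cam,px):
    c=bot.get_calibration(cam);K=c["camera_matrix"];R=np.array(c["R"]);t=np.array(c["t"])
    d=np.array([(px[0]-K[0,2])/K[0,0],(px[1]-K[1,2])/K[1,1],1.])
    if cam=="wrist":
        r=np.hypot(d[0],d[1])
        d=np.array([d[0]/r*np.sin(r),d[1]/r*np.sin(r),np.cos(r)]) if r>1e-9 else d
    return -R.T@t, R.T@d
def at_z(cam,px,z):
    o,d=ray(cam,px); return (o+d*(z-o[2])/d[2])[:2]
def pts(name,cam,z,minc=.2):
    return [(round(r["conf"],2),at_z(cam,(r["at"][0]*640,r["at"][1]*400),z).round(4)) for r in bot.pinpoint(name,cam) if r["conf"]>minc]
def faces(name,cam,z,minc=.3):
    "min-area rect of the mask projected to plane z: centre, sizes, yaw of long side"
    out=[]
    for r in bot.cut_out(name,cam):
        if r["conf"]<minc: continue
        cs,_=cv2.findContours(r["mask"].astype(np.uint8),0,2)
        c=max(cs,key=cv2.contourArea)[:,0].astype(float)+.0
        P=np.array([at_z(cam,p,z) for p in c]).astype(np.float32)
        (cx,cy),(w,h),a=cv2.minAreaRect(P*1000)
        if w<h: yaw=a+90; w,h=h,w
        else: yaw=a
        out.append((round(r["conf"],2),np.round([cx/1000,cy/1000],4),(round(w),round(h)),round((yaw+90)%180-90,1)))
    return out
E
python3 - <<'E'
from h import *
bot.grab_frame("top")
for n,z in [("pan_top",.055),("key1_top",.064),("key2_top",.074),("key3_top",.074),("console",0),("bin_in",.004),("coupling_mid",.08),("endcap_mid",.072),("large_mid",.023),("small1_mid",.018),("elbow",0),("tape_roll",0),("wrench",0),("union",0)]:
    print(n,pts(n,"top",z))
for n,z in [("large_mid",.046),("small1_mid",.036),("pan_top",.055),("leaflets",.012)]:
    print(n,faces(n,"top",z))
E
```

```text
pan_top [(0.67, array([0.6255, 0.0552]))]
key1_top [(0.69, array([0.4288, 0.1532])), (0.36, array([ 0.6184, -0.2735]))]
key2_top [(0.74, array([0.6136, 0.0042])), (0.47, array([0.4482, 0.0996])), (0.43, array([ 0.6126, -0.1384]))]
key3_top [(0.57, array([0.4159, 0.0652]))]
console [(0.95, array([0.4441, 0.1138]))]
bin_in [(0.66, array([ 0.7737, -0.2001])), (0.57, array([0.4759, 0.3319])), (0.43, array([0.4342, 0.071 ])), (0.41, array([ 0.4649, -0.3619]))]
coupling_mid []
endcap_mid [(0.66, array([0.6199, 0.0995]))]
large_mid [(0.6, array([ 0.6176, -0.2767]))]
small1_mid [(0.97, array([ 0.4501, -0.1929]))]
elbow [(0.68, array([ 0.7341, -0.0402])), (0.61, array([ 0.6231, -0.2783]))]
tape_roll [(0.74, array([ 0.3538, -0.2653])), (0.37, array([0.6233, 0.0541]))]
wrench [(0.66, array([ 0.4587, -0.3604])), (0.59, array([ 0.7803, -0.2116]))]
union [(0.97, array([ 0.5651, -0.4549])), (0.28, array([0.6311, 0.0646]))]
large_mid [(0.75, array([ 0.6176, -0.273 ]), (104, 70), -73.6), (0.71, array([0.6233, 0.0569]), (184, 142), -84.6), (0.32, array([ 0.4673, -0.0522]), (73, 50), 80.4)]
small1_mid [(0.69, array([ 0.4506, -0.1963]), (71, 48), -89.6), (0.41, array([ 0.7756, -0.201 ]), (143, 24), 86.5)]
pan_top [(0.64, array([0.6219, 0.0553]), (179, 141), -84.7), (0.56, array([ 0.6151, -0.2707]), (104, 68), -73.5)]
leaflets [(0.76, array([0.6137, 0.2486]), (121, 78), 8.2)]
```

The top view shows the pan at about (285,188) with the cap at (265,193) and the coupling at (305,191). The bin is at (189,239), the console at (266,248) and the large carton at (400,190). There are four small cartons, at (353,193), (322,242), (372,248) and (426,244). The side view matches.

```bash
cat >> h.py <<'E'
def brown(im=None,zs=.036):
    im=bot.grab_frame("top") if im is None else im
    hsv=cv2.cvtColor(np.ascontiguousarray(im),cv2.COLOR_RGB2HSV)
    m=((hsv[...,0]>7)&(hsv[...,0]<32)&(hsv[...,1]>70)&(hsv[...,2]>60)).astype(np.uint8)
    m[:130]=0;m[300:]=0;m[:,:225]=0;m[:,470:]=0
    m=cv2.morphologyEx(m,cv2.MORPH_CLOSE,np.ones((3,3)))
    out=[]
    for c in cv2.findContours(m,0,2)[0]:
        if cv2.contourArea(c)<150: continue
        px=c[:,0].mean(0); z=.046 if cv2.contourArea(c)>700 else zs
        P=np.array([at_z("top",p,z) for p in c[:,0].astype(float)],np.float32)
        (cx,cy),(w,h),a=cv2.minAreaRect(P*1000)
        if w<h: a+=90; w,h=h,w
        out.append((np.round(px),np.round([cx/1000,cy/1000],4),(round(w),round(h)),round((a+90)%180-90,1)))
    return out
def go(x,y,z,yaw=None,dyaw_deg=True,zlast=None):
    "print rows to reach: turn, then per-leg shifts in tool units"
    s=bot.read_state(); p=s["ee_pos"]; y0=np.degrees(s["tool_rot"][2])
    yw=y0 if yaw is None else yaw
    d=(yw-y0+90)%180-90 if yaw is not None else 0
    n=int(np.ceil(abs(d)/8.)) 
    yw=y0+d
    a=np.radians(yw); dx,dy,dz=np.array([x,y,z])-p
    X=np.array([np.cos(a),np.sin(a)]);Y=np.array([np.sin(a),-np.cos(a)])
    tx,ty=(X@[dx,dy])*2,(Y@[dx,dy])*2
    m=max(1,int(np.ceil(np.hypot(tx,ty)/.085)))
    print("at",p.round(4),"yaw",round(y0,1),"grip",round(s["gripper_width"],4))
    print(f" turn {n} x {-d/90/max(n,1):.4f} (tot {-d/90:.4f});  shift {m} x ({tx/m:.4f},{ty/m:.4f}) tot ({tx:.4f},{ty:.4f}); dz tot {-dz*2:.4f}")
E
python3 - <<'E'
from h import *
im=bot.grab_frame("top")
for b in brown(im): print(*b)
g=cv2.cvtColor(im,cv2.COLOR_RGB2HSV)[...,2]
for nm,(x0,y0,x1,y1),z in [("cap",(250,178,280,205),.089),("coup",(290,176,318,205),.105)]:
    m=np.zeros_like(g); m[y0:y1,x0:x1]=(g[y0:y1,x0:x1]<75)
    c=max(cv2.findContours(m,0,2)[0],key=cv2.contourArea)
    (u,v),r=cv2.minEnclosingCircle(c); print(nm,u,v,r,at_z("top",(u,v),z))
for n,px,z in [("key1",(250,255),.064),("key2",(266,255),.074),("key3",(282,255),.074),("bin",(189,239),.045)]: print(n,at_z("top",px,z))
for n,z in [("console",.05),("bin_in",.045)]: print(n,faces(n,"top",z))
go(.60,.08,.25,95.3)
E
```

```text
[372. 246.] [ 0.4506 -0.1934] (71, 48) -89.6
[422. 242.] [ 0.463  -0.3437] (77, 48) -89.6
[352. 193.] [ 0.6087 -0.1419] (75, 52) -73.6
[399. 191.] [ 0.617  -0.2731] (101, 66) -74.0
cap 265.5 192.5 7.905794143676758 [0.60082518 0.10444401]
coup 304.5 192.5 8.860122680664062 [ 0.59915352 -0.0041317 ]
key1 [0.42888901 0.146542  ]
key2 [0.42897525 0.10106319]
key3 [0.42931402 0.05695032]
bin [0.47302771 0.32287445]
console [(0.97, array([0.4495, 0.1027]), (166, 123), -89.5), (0.57, array([0.6081, 0.2405]), (123, 77), 6.8)]
bin_in [(0.93, array([0.4761, 0.3206]), (150, 143), -88.8), (0.66, array([ 0.6096, -0.0038]), (53, 53), 45.3)]
at [0.253  0.5987 0.2186] yaw 157.1 grip 0.0926
 turn 8 x 0.0858 (tot 0.6866);  shift 15 x (-0.0731,0.0397) tot (-1.0971,0.5952); dz tot -0.0627
```

```bash
python3 -c "
import cv2
im=cv2.imread('pics/top0.png')[140:290,150:450]
cv2.imwrite('pics/crop0.png',cv2.resize(im,(800,400),interpolation=cv2.INTER_CUBIC))"
```

```text
(no output)
```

View pics/crop0.png

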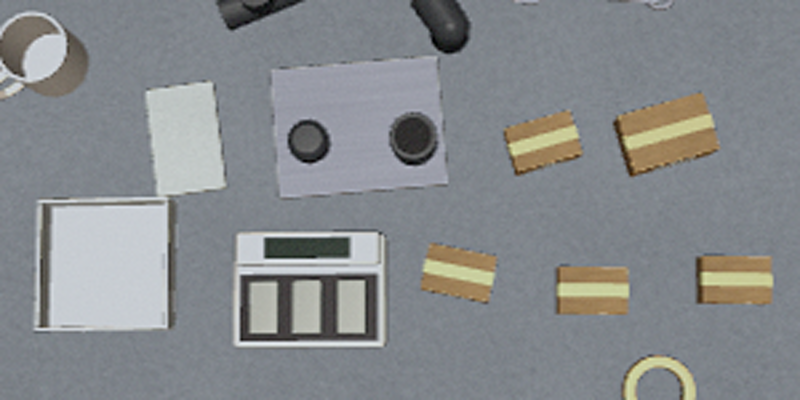

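The crop shows the cap at crop pixel (308,141) and the coupling at (413,137). The bin centre is at (104,264), the keys are at (263,307), (307,307) and (351,307), and the pan centre is at about (358,127).

```bash
python3 -c "
from h import *
print(at_z('top',(304.7,191.0),.105),at_z('top',(265.5,192.5),.089),at_z('top',(284.4,187.6),.055))
go(.602,-.005,.20,95.3)"
```

```text
[ 0.60331042 -0.00463617] [0.60082518 0.10444401] [0.62029947 0.05460537]
at [0.253  0.5987 0.2186] yaw 157.1 grip 0.0926
 turn 8 x 0.0858 (tot 0.6866);  shift 17 x (-0.0745,0.0343) tot (-1.2667,0.5835); dz tot 0.0373
```

Request:
{"fn": "send_rows", "kwargs": {"series": [[0,0,0,0.0858,93],[0,0,0,0.0858,93],[0,0,0,0.0858,93],[0,0,0,0.0858,93],[0,0,0,0.0858,93],[0,0,0,0.0858,93],[0,0,0,0.0858,93],[0,0,0,0.0858,93]]}}

```text
clock: 2.0
ee_pos: [0.2528, 0.5988, 0.2186]
tool_rot: [-3.141, -0.0, 1.658]
ft_force: [1.3, -0.1, -0.2]
gripper_width: 0.0933
finger_force: 0.0
```

```bash
python3 -c "
from h import *
go(.602,-.005,.20,95.3)"
```

```text
at [0.2528 0.5988 0.2186] yaw 95.0 grip 0.0933
 turn 1 x -0.0031 (tot -0.0031);  shift 17 x (-0.0745,0.0343) tot (-1.2670,0.5839); dz tot 0.0373
```

Request:
{"fn": "send_rows", "kwargs": {"series": [[-0.0745,0.0343,0.002,0,93],[-0.0745,0.0343,0.002,0,93],[-0.0745,0.0343,0.002,0,93],[-0.0745,0.0343,0.002,0,93],[-0.0745,0.0343,0.002,0,93],[-0.0745,0.0343,0.002,0,93],[-0.0745,0.0343,0.002,0,93],[-0.0745,0.0343,0.002,0,93],[-0.0745,0.0343,0.002,0,93],[-0.0745,0.0343,0.002,0,93],[-0.0745,0.0343,0.002,0,93],[-0.0745,0.0343,0.002,0,93],[-0.0745,0.0343,0.002,0,93],[-0.0745,0.0343,0.002,0,93],[-0.0745,0.0343,0.003,0,93],[-0.0745,0.0343,0.003,0,93],[-0.0745,0.0343,0.003,0,93],[0,0,0,0,93]]}}

```text
clock: 3.8
ee_pos: [0.6038, -0.0132, 0.2002]
tool_rot: [3.14, 0.006, 1.653]
ft_force: [-0.4, -0.0, 0.3]
gripper_width: 0.0929
finger_force: 0.0
```

```bash
python3 -c "
from h import *
cv2.imwrite('pics/w1.png',bot.grab_frame('wrist')[:,:,::-1])
for n,z in [('coupling_mid',.08),('endcap_mid',.072),('pan_top',.055)]: print(n,pts(n,'wrist',z))
go(.602,-.005,.07,95.3)"
```

```text
coupling_mid [(0.86, array([0.6031, 0.0037]))]
endcap_mid [(0.84, array([0.5992, 0.1163]))]
pan_top [(0.81, array([0.6174, 0.0699]))]
at [ 0.6016 -0.0029  0.2   ] yaw 95.4 grip 0.0926
 turn 1 x 0.0016 (tot 0.0016);  shift 1 x (-0.0042,0.0004) tot (-0.0042,0.0004); dz tot 0.2600
```

View pics/w1.png

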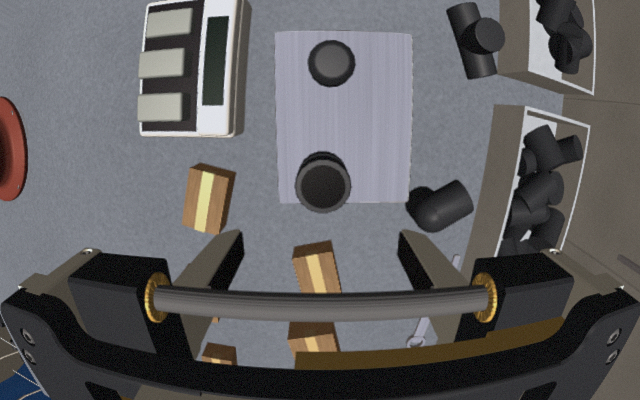

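The wrist view shows the coupling at (323,182), the cap at (331,63) and the pan at about (344,117). The arm was still settling, so I'll measure again.

```bash
python3 -c "
from h import *
bot.grab_frame('wrist')
for n,z in [('coupling_mid',.08),('endcap_mid',.072),('pan_top',.055),('key1_top',.064),('key2_top',.074),('key3_top',.074),('console',0)]: print(n,pts(n,'wrist',z))
print(faces('pan_top','wrist',.055))
go(.602,-.005,.07,95.3)"
```

```text
coupling_mid [(0.76, array([ 0.6084, -0.006 ]))]
endcap_mid [(0.68, array([0.6059, 0.1064]))]
pan_top [(0.85, array([0.6227, 0.057 ]))]
key1_top [(0.87, array([0.4263, 0.1503]))]
key2_top [(0.91, array([0.4303, 0.1072]))]
key3_top [(0.85, array([0.4337, 0.0581]))]
console [(0.89, array([0.4469, 0.1017]))]
[]
at [ 0.6019 -0.0045  0.2002] yaw 95.4 grip 0.093
 turn 1 x 0.0006 (tot 0.0006);  shift 1 x (-0.0011,0.0001) tot (-0.0011,0.0001); dz tot 0.2605
```

Request:
{"fn": "send_rows", "kwargs": {"series": [[0,0.004,0.06,0,93],[0,0,0.06,0,93],[0,0,0.06,0,93],[0,0,0.05,0,93],[0,0,0.026,0,93],[0,0,0,0,93],[0,0,0,0,45],[0,0,0,0,45],[0,0,0,0,45],[0,0,0,0,45],[0,0,0,0,45],[0,0,0,0,45],[0,0,-0.05,0,45],[0,0,-0.07,0,45],[0,0,-0.07,0,45],[0,0,-0.05,0,45],[0,0,0,0,45]], "squeeze": 15}}

```text
clock: 6.15
ee_pos: [0.6064, -0.005, 0.196]
tool_rot: [3.133, 0.001, 1.664]
ft_force: [1.0, -0.4, -0.6]
gripper_width: 0.0498
finger_force: 15.0
```

```bash
python3 -c "
from h import *
go(.474,.289,.19,90)"
```

```text
at [ 0.6064 -0.005   0.196 ] yaw 95.3 grip 0.0498
 turn 1 x 0.0590 (tot 0.0590);  shift 8 x (0.0735,-0.0331) tot (0.5879,-0.2648); dz tot 0.0120
```

Request:
{"fn": "send_rows", "kwargs": {"series": [[0,0,0,0.059,45],[0.0735,-0.0331,0,0,45],[0.0735,-0.0331,0,0,45],[0.0735,-0.0331,0,0,45],[0.0735,-0.0331,0,0,45],[0.0735,-0.0331,0,0,45],[0.0735,-0.0331,0,0,45],[0.0735,-0.0331,0,0,45],[0.0735,-0.0331,0,0,45],[0,0,0,0,45],[0,0,0,0,45],[0,0,0,0,45]]}}

```text
clock: 7.35
ee_pos: [0.4717, 0.2877, 0.1913]
tool_rot: [-3.141, 0.002, 1.569]
ft_force: [0.4, 0.1, -1.0]
gripper_width: 0.0495
finger_force: 15.0
```

```bash
python3 -c "
from h import *
bot.grab_frame('wrist')
print(pts('bin_in','wrist',.004)); print(faces('bin_in','wrist',.045))
cv2.imwrite('pics/w2.png',bot.grab_frame('wrist')[:,:,::-1])
go(.474,.289,.023,90)"
```

```text
[(0.7, array([ 0.4235, -0.018 ])), (0.55, array([0.4753, 0.3248]))]
[(0.81, array([0.475, 0.326]), (141, 140), 1.3), (0.5, array([0.4264, 0.0847]), (61, 44), -0.7)]
at [0.4721 0.288  0.192 ] yaw 89.9 grip 0.0497
 turn 1 x -0.0016 (tot -0.0016);  shift 1 x (0.0021,0.0038) tot (0.0021,0.0038); dz tot 0.3381
```

View pics/w2.png

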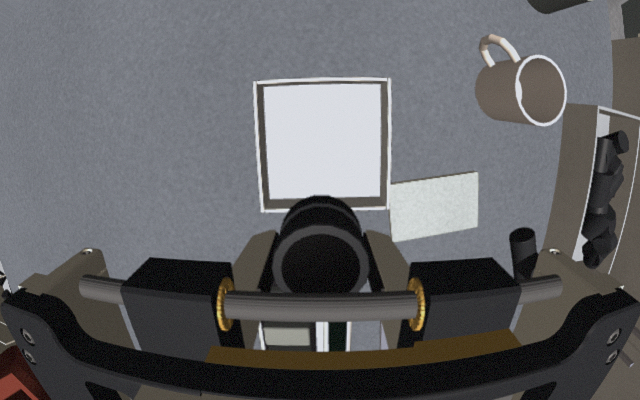

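The wrist view shows the coupling held at (322,262). The bin is clear ahead, centred on about (322,145), and its opening lines up with the grip.

Request:
{"fn": "send_rows", "kwargs": {"series": [[0.004,0.006,0.06,0,45],[0,0,0.07,0,45],[0,0,0.07,0,45],[0,0,0.07,0,45],[0,0,0.05,0,45],[0,0,0.016,0,45],[0,0,0,0,45],[0,0,0,0,72],[0,0,0,0,72],[0,0,0,0,72],[0,0,0,0,72],[0,0,-0.05,0,72],[0,0,-0.07,0,72],[0,0,-0.07,0,72],[0,0,-0.08,0,72],[0,0,-0.07,0,72],[0,0,0,0,93]]}}

```text
clock: 9.25
ee_pos: [0.4777, 0.2928, 0.1997]
tool_rot: [3.132, -0.006, 1.571]
ft_force: [-0.4, -0.4, -0.5]
gripper_width: 0.0761
finger_force: 0.0
```

```bash
python3 -c "
from h import *
go(.603,.105,.19,95.3)"
```

```text
at [0.4777 0.2928 0.1997] yaw 90.0 grip 0.0761
 turn 1 x -0.0589 (tot -0.0589);  shift 6 x (-0.0662,0.0358) tot (-0.3971,0.2148); dz tot 0.0194
```

Request:
{"fn": "send_rows", "kwargs": {"series": [[0,0,0,-0.059,93],[-0.0662,0.0358,0,0,93],[-0.0662,0.0358,0,0,93],[-0.0662,0.0358,0,0,93],[-0.0662,0.0358,0,0,93],[-0.0662,0.0358,0,0,93],[-0.0662,0.0358,0,0,93],[0,0,0,0,93],[0,0,0,0,93],[0,0,0.05,0,93],[0,0,0.06,0,93],[0,0,0.06,0,93],[0,0,0.05,0,93],[0,0,0,0,93],[0,0,0,0,93]]}}

```text
clock: 10.75
ee_pos: [0.5993, 0.1051, 0.0842]
tool_rot: [-3.141, -0.001, 1.666]
ft_force: [0.4, -0.2, -0.4]
gripper_width: 0.093
finger_force: 0.0
```

```bash
python3 -c "
from h import *
go(.603,.105,.06,95.3)"
```

```text
at [0.5993 0.1051 0.0842] yaw 95.4 grip 0.093
 turn 1 x 0.0015 (tot 0.0015);  shift 1 x (-0.0010,0.0073) tot (-0.0010,0.0073); dz tot 0.0483
```

Request:
{"fn": "send_rows", "kwargs": {"series": [[0,0.007,0.03,0,93],[0,0,0.018,0,93],[0,0,0,0,93],[0,0,0,0,38],[0,0,0,0,38],[0,0,0,0,38],[0,0,0,0,38],[0,0,0,0,38],[0,0,0,0,38],[0,0,0,0,38],[0,0,-0.05,0,38],[0,0,-0.07,0,38],[0,0,-0.08,0,38],[0,0,-0.06,0,38],[0,0,0,0,38],[0,0,0,0,38]]}}

```text
clock: 12.35
ee_pos: [0.6032, 0.104, 0.1903]
tool_rot: [3.141, -0.0, 1.664]
ft_force: [-0.0, 0.6, -1.2]
gripper_width: 0.0434
finger_force: 15.0
```

```bash
python3 -c "
from h import *
go(.476,.362,.19,90)"
```

```text
at [0.6032 0.104  0.1903] yaw 95.3 grip 0.0434
 turn 1 x 0.0592 (tot 0.0592);  shift 7 x (0.0737,-0.0363) tot (0.5160,-0.2543); dz tot 0.0007
```

Request:
{"fn": "send_rows", "kwargs": {"series": [[0,0,0,0.059,38],[0.0737,-0.0363,0,0,38],[0.0737,-0.0363,0,0,38],[0.0737,-0.0363,0,0,38],[0.0737,-0.0363,0,0,38],[0.0737,-0.0363,0,0,38],[0.0737,-0.0363,0,0,38],[0.0737,-0.0363,0,0,38],[0,0,0,0,38],[0,0,0,0,38],[0,0,0.06,0,38],[0,0,0.07,0,38],[0,0,0.08,0,38],[0,0,0.06,0,38],[0,0,0.05,0,38],[0,0,0,0,38],[0,0,0,0,38]]}}

```text
clock: 14.05
ee_pos: [0.477, 0.36, 0.0298]
tool_rot: [-3.141, 0.002, 1.569]
ft_force: [0.5, 0.3, -1.0]
gripper_width: 0.0433
finger_force: 15.0
```

```bash
python3 -c "
from h import *
go(.476,.362,.013,90)"
```

```text
at [0.477  0.36   0.0298] yaw 89.9 grip 0.0433
 turn 1 x -0.0014 (tot -0.0014);  shift 1 x (0.0040,-0.0020) tot (0.0040,-0.0020); dz tot 0.0337
```

Next I'll release the cap, rise, and go over key 2 with the fingers shut.

Request:
{"fn": "send_rows", "kwargs": {"series": [[0.002,0,0.02,0,38],[0,0,0.012,0,38],[0,0,0,0,38],[0,0,0,0,65],[0,0,0,0,65],[0,0,0,0,65],[0,0,0,0,65],[0,0,-0.05,0,65],[0,0,-0.07,0,65],[0,0,-0.08,0,65],[0,0,-0.06,0,65],[0,0,0,0,0],[0,0,0,0,0]]}}

```text
clock: 15.35
ee_pos: [0.4762, 0.363, 0.1446]
tool_rot: [3.141, -0.001, 1.571]
ft_force: [0.1, 0.1, -0.2]
gripper_width: 0.0539
finger_force: 0.0
```

```bash
python3 -c "
from h import *
bot.grab_frame('top')
for n,z in [('coupling_mid',.029),('endcap_mid',.021)]: print(n,pts(n,'top',z))
go(.43,.103,.14,90)"
```

```text
coupling_mid [(0.72, array([0.4837, 0.2826])), (0.32, array([0.4711, 0.3245])), (0.31, array([0.4273, 0.1104]))]
endcap_mid [(0.76, array([0.4827, 0.3618]))]
at [0.4751 0.3623 0.1425] yaw 90.0 grip 0.0416
 turn 1 x 0.0002 (tot 0.0002);  shift 7 x (-0.0741,-0.0129) tot (-0.5186,-0.0902); dz tot 0.0050
```

Request:
{"fn": "send_rows", "kwargs": {"series": [[-0.0741,-0.0129,0,0,0],[-0.0741,-0.0129,0,0,0],[-0.0741,-0.0129,0,0,0],[-0.0741,-0.0129,0,0,0],[-0.0741,-0.0129,0,0,0],[-0.0741,-0.0129,0,0,0],[-0.0741,-0.0129,0,0,0],[0,0,0,0,0],[0,0,0,0,0],[0,0,0,0,0]]}}

```text
clock: 16.5
ee_pos: [0.4311, 0.1047, 0.1436]
tool_rot: [-3.141, -0.0, 1.573]
ft_force: [-0.3, -0.1, 0.0]
gripper_width: 0.0005
finger_force: 0.0
```

```bash
python3 -c "
from h import *
cv2.imwrite('pics/w3.png',bot.grab_frame('wrist')[:,:,::-1])
for n,z in [('key1_top',.064),('key2_top',.074),('key3_top',.074),('coupling_mid',.029),('endcap_mid',.021)]: print(n,pts(n,'wrist',z))
go(.429,.103,.078,90)"
```

```text
key1_top [(0.69, array([0.428 , 0.1514]))]
key2_top [(0.83, array([0.4293, 0.1063]))]
key3_top []
coupling_mid []
endcap_mid []
at [0.4312 0.1043 0.144 ] yaw 90.1 grip 0.0003
 turn 1 x 0.0011 (tot 0.0011);  shift 1 x (-0.0025,-0.0044) tot (-0.0025,-0.0044); dz tot 0.1320
```

View pics/w3.png

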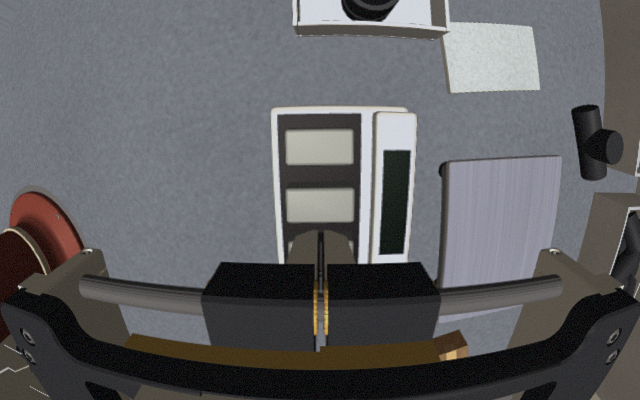

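The wrist view shows key 1 at (320,147) and key 2 at (320,205). Key 3 is partly hidden behind the shut fingertips at about (322,240). The calibrated key 2 position agrees with the top view, so I'll press it.

Request:
{"fn": "send_rows", "kwargs": {"series": [[-0.002,-0.004,0.06,0,0],[0,0,0.05,0,0],[0,0,0.022,0,0],[0,0,0.006,0,0],[0,0,0.006,0,0],[0,0,0.006,0,0],[0,0,0.006,0,0],[0,0,0.004,0,0],[0,0,0,0,0],[0,0,0,0,0]]}}

```text
clock: 17.8
ee_pos: [0.4294, 0.1026, 0.0643]
tool_rot: [3.141, -0.0, 1.571]
ft_force: [-1.2, 0.0, 1.6]
gripper_width: 0.0002
finger_force: 1.0
```

Request:
{"fn": "send_rows", "kwargs": {"series": [[0,0,0.003,0,0],[0,0,0.002,0,0],[0,0,0,0,0],[0,0,0,0,0]]}}

```text
clock: 18.2
ee_pos: [0.4296, 0.103, 0.0639]
tool_rot: [3.14, -0.002, 1.571]
ft_force: [-5.6, -0.0, 23.3]
gripper_width: 0.0002
finger_force: 11.8
```

Request:
{"fn": "send_rows", "kwargs": {"series": [[0,0,-0.005,0,0],[0,0,-0.02,0,0],[0,0,-0.06,0,0],[0,0,-0.08,0,0],[0,0,-0.08,0,0],[0,0,-0.05,0,93],[0,0,0,0,93]]}}

```text
clock: 18.9
ee_pos: [0.4321, 0.103, 0.2128]
tool_rot: [3.132, -0.003, 1.571]
ft_force: [0.8, 0.2, -1.4]
gripper_width: 0.0117
finger_force: 0.0
```

```bash
python3 -c "
from h import *
im=bot.grab_frame('side')[:,:,::-1]
cv2.imwrite('pics/s1.png',cv2.resize(im[130:240,170:360],None,fx=4,fy=4,interpolation=cv2.INTER_CUBIC))
for b in brown(): print(*b)
go(.617,-.273,.2,106)"
```

```text
[373. 247.] [ 0.4506 -0.1934] (71, 48) -89.6
[423. 242.] [ 0.463  -0.3437] (77, 48) -89.6
[352. 193.] [ 0.6087 -0.1419] (75, 52) -73.6
[407. 187.] [ 0.6248 -0.2967] (101, 66) -73.9
at [0.4294 0.1026 0.2094] yaw 90.0 grip 0.0198
 turn 2 x -0.0888 (tot -0.1776);  shift 10 x (-0.0826,0.0154) tot (-0.8256,0.1537); dz tot 0.0189
```

View pics/s1.png

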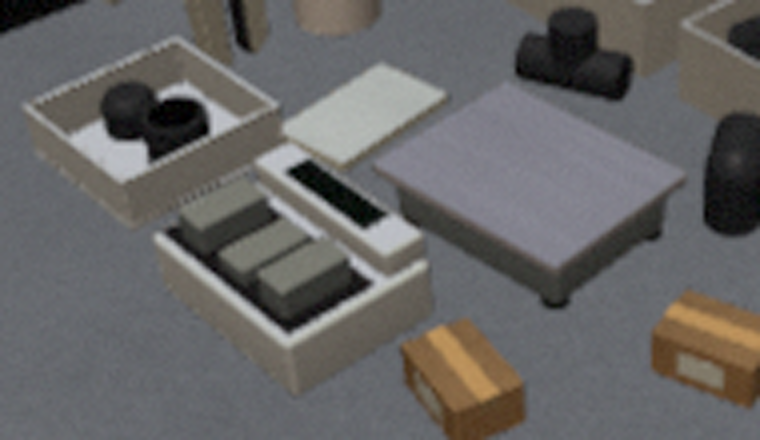

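The side crop shows key 2 down at (265,250), keys 1 and 3 up, and both fittings in the bin. The large carton was knocked from (0.617,-0.273) to about (0.626,-0.298), and I'll use the new position.

Request:
{"fn": "send_rows", "kwargs": {"series": [[0,0,0,-0.0895,93],[0,0,0,-0.0895,93]]}}

```text
clock: 19.2
ee_pos: [0.4281, 0.1024, 0.2077]
tool_rot: [-3.138, 0.0, 1.858]
ft_force: [0.1, -0.2, -0.0]
gripper_width: 0.0359
finger_force: 0.0
```

```bash
python3 -c "
from h import *
go(.626,-.2985,.2,106.1)"
```

```text
at [0.4281 0.1024 0.2077] yaw 106.5 grip 0.0359
 turn 1 x 0.0040 (tot 0.0040);  shift 11 x (-0.0800,0.0144) tot (-0.8801,0.1579); dz tot 0.0154
```

Request:
{"fn": "send_rows", "kwargs": {"series": [[-0.08,0.0144,0,0.004,93],[-0.08,0.0144,0,0,93],[-0.08,0.0144,0,0,93],[-0.08,0.0144,0,0,93],[-0.08,0.0144,0,0,93],[-0.08,0.0144,0,0,93],[-0.08,0.0144,0,0,93],[-0.08,0.0144,0,0,93],[-0.08,0.0144,0,0,93],[-0.08,0.0144,0,0,93],[-0.08,0.0144,0,0,93],[0,0,0,0,93],[0,0,0,0,93],[0,0,0,0,93]]}}

```text
clock: 20.6
ee_pos: [0.6248, -0.2974, 0.2076]
tool_rot: [-3.14, -0.003, 1.847]
ft_force: [-0.2, 0.6, 0.3]
gripper_width: 0.0932
finger_force: 0.0
```

```bash
python3 -c "
from h import *
cv2.imwrite('pics/w4.png',bot.grab_frame('wrist')[:,:,::-1])
for n,z in [('large_mid',.023)]: print(n,pts(n,'wrist',z),faces(n,'wrist',.046))
go(.626,-.2985,.012,106.1)"
```

```text
large_mid [(0.83, array([ 0.6296, -0.3025]))] [(0.72, array([ 0.6273, -0.2997]), (100, 65), -74.2), (0.47, array([ 0.6104, -0.148 ]), (75, 51), -74.2)]
at [ 0.6253 -0.2974  0.2091] yaw 105.9 grip 0.0927
 turn 1 x -0.0024 (tot -0.0024);  shift 1 x (-0.0024,0.0008) tot (-0.0024,0.0008); dz tot 0.3943
```

View pics/w4.png

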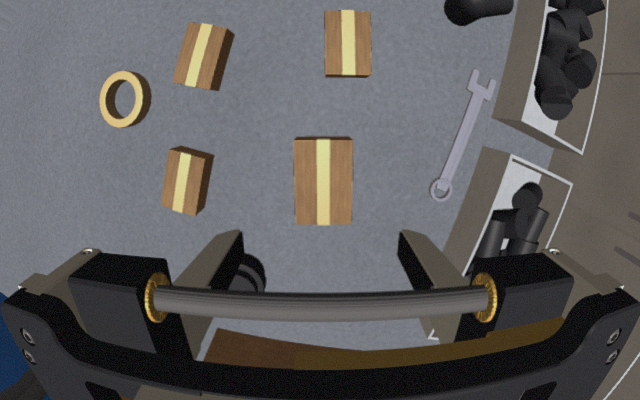

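The wrist view shows the large carton at (323,182), aligned with the fingers. The union at (250,270) is well clear.

Request:
{"fn": "send_rows", "kwargs": {"series": [[-0.005,0.003,0.06,0,93],[0,0,0.08,0,93],[0,0,0.08,0,93],[0,0,0.08,0,93],[0,0,0.06,0,93],[0,0,0.03,0,93],[0,0,0.004,0,93],[0,0,0,0,93],[0,0,0,0,60],[0,0,0,0,58],[0,0,0,0,58],[0,0,0,0,58],[0,0,0,0,58],[0,0,0,0,58]], "squeeze": 25}}

```text
clock: 22.15
ee_pos: [0.628, -0.3015, 0.013]
tool_rot: [3.14, 0.001, 1.846]
ft_force: [0.3, -0.3, 3.8]
gripper_width: 0.0646
finger_force: 25.0
```

Request:
{"fn": "send_rows", "kwargs": {"series": [[0,0,-0.02,0,58],[0,0,-0.06,0,58],[0,0,-0.08,0,58],[0,0,-0.08,0,58],[0,0,-0.06,0,58],[0,0,0,0.06,58],[0,0,0,0.058,58],[0,0,0,0,58]]}}

```text
clock: 22.95
ee_pos: [0.6264, -0.3008, 0.1617]
tool_rot: [-3.14, -0.001, 1.661]
ft_force: [1.0, 0.1, -2.9]
gripper_width: 0.0638
finger_force: 25.0
```

```bash
python3 -c "
from h import *
go(.621,.055,.15,95.2)"
```

```text
at [ 0.6264 -0.3008  0.1617] yaw 95.1 grip 0.0638
 turn 1 x -0.0006 (tot -0.0006);  shift 9 x (0.0788,0.0060) tot (0.7096,0.0538); dz tot 0.0234
```

Request:
{"fn": "send_rows", "kwargs": {"series": [[0.0788,0.006,0,0,58],[0.0788,0.006,0,0,58],[0.0788,0.006,0,0,58],[0.0788,0.006,0,0,58],[0.0788,0.006,0,0,58],[0.0788,0.006,0,0,58],[0.0788,0.006,0,0,58],[0.0788,0.006,0,0,58],[0.0788,0.006,0,0,58],[0,0,0,0,58],[0,0,0,0,58],[0,0,0.06,0,58],[0,0,0.06,0,58],[0,0,0,0,58],[0,0,0,0,58]]}}

```text
clock: 24.45
ee_pos: [0.6223, 0.0523, 0.1022]
tool_rot: [-3.141, 0.001, 1.659]
ft_force: [0.7, 0.5, -2.4]
gripper_width: 0.0638
finger_force: 25.0
```

```bash
python3 -c "
from h import *
bot.grab_frame('wrist')
print(pts('pan_top','wrist',.055),pts('large_mid','wrist',.125))
go(.622,.0555,.07,95.2)"
```

```text
[] []
at [0.6238 0.0533 0.1041] yaw 95.1 grip 0.0638
 turn 1 x -0.0011 (tot -0.0011);  shift 1 x (0.0046,-0.0032) tot (0.0046,-0.0032); dz tot 0.0681
```

Request:
{"fn": "send_rows", "kwargs": {"series": [[0.005,-0.003,0.03,0,58],[0,0,0.03,0,58],[0,0,0.008,0,58],[0,0,0,0,58],[0,0,0,0,58]]}}

```text
clock: 25.1
ee_pos: [0.6211, 0.0564, 0.0684]
tool_rot: [3.141, 0.0, 1.66]
ft_force: [-0.3, 0.5, -2.5]
gripper_width: 0.064
finger_force: 25.0
```

Request:
{"fn": "send_rows", "kwargs": {"series": [[0,0,0.002,0,58],[0,0,0,0,68],[0,0,0,0,76],[0,0,0,0,85],[0,0,0,0,85],[0,0,-0.02,0,85],[0,0,-0.06,0,85],[0,0,-0.08,0,85],[0,0,-0.08,0,93],[0,0,-0.04,0,93],[0,0,0,0,93],[0,0,0,0,93]]}}

```text
clock: 26.3
ee_pos: [0.6204, 0.0567, 0.2074]
tool_rot: [3.141, -0.0, 1.661]
ft_force: [-0.3, -0.7, -0.4]
gripper_width: 0.0929
finger_force: 0.0
```

```bash
python3 -c "
from h import *
im=bot.grab_frame('wrist')
cv2.imwrite('pics/w5.png',im[:,:,::-1])
print(faces('large_mid','wrist',.101),pts('pan_top','wrist',.055))
go(.609,-.143,.2,106.4)"
```

```text
[(0.87, array([0.6187, 0.0586]), (99, 63), -85.0)] []
at [0.6195 0.0568 0.2055] yaw 95.1 grip 0.0926
 turn 2 x -0.0625 (tot -0.1251);  shift 5 x (-0.0755,-0.0266) tot (-0.3773,-0.1330); dz tot 0.0109
```

View pics/w5.png

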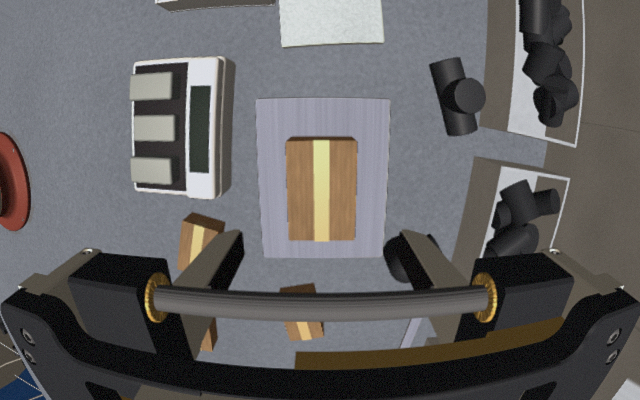

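The wrist view shows the large carton on the pan, spanning about (287,137) to (356,241). The pan corners are at (257,99), (389,99), (385,257) and (264,258).

```bash
python3 -c "
from h import *
P=np.array([at_z('wrist',p,.055) for p in [(257,99),(389,99),(385,257),(264,258)]]);print(P,P.mean(0))
for b in brown(): print(*b)"
```

```text
[[ 0.54574998  0.13755028]
 [ 0.67986097  0.14975201]
 [ 0.70059264 -0.02592096]
 [ 0.56078567 -0.03980636]] [0.62174732 0.05539375]
[374. 246.] [ 0.4506 -0.1934] (71, 48) -89.6
[423. 242.] [ 0.463  -0.3437] (77, 48) -89.6
[352. 193.] [ 0.6087 -0.1419] (75, 52) -73.6
```

Request:
{"fn": "send_rows", "kwargs": {"series": [[0,0,0,-0.0625,93],[0,0,0,-0.0625,93],[0,0,0,0,93]]}}

```text
clock: 26.8
ee_pos: [0.6201, 0.0565, 0.206]
tool_rot: [-3.139, -0.001, 1.857]
ft_force: [-0.3, -0.0, -0.2]
gripper_width: 0.0928
finger_force: 0.0
```

```bash
python3 -c "
from h import *
go(.6095,-.1435,.17,106.4)"
```

```text
at [0.6201 0.0565 0.206 ] yaw 106.4 grip 0.0928
 turn 1 x -0.0003 (tot -0.0003);  shift 5 x (-0.0755,-0.0267) tot (-0.3777,-0.1333); dz tot 0.0721
```

Request:
{"fn": "send_rows", "kwargs": {"series": [[-0.0755,-0.0267,0,0,93],[-0.0755,-0.0267,0,0,93],[-0.0755,-0.0267,0,0,93],[-0.0755,-0.0267,0,0,93],[-0.0755,-0.0267,0,0,93],[-0.002,0,0.0,0,93],[0,0,0,0,93],[0,0,0.05,0,93],[0,0,0.08,0,93],[0,0,0.08,0,93],[0,0,0.08,0,93],[0,0,0.06,0,93],[0,0,0,0,93],[0,0,0,0,93]], "squeeze": 20}}

```text
clock: 28.2
ee_pos: [0.6107, -0.1425, 0.0322]
tool_rot: [-3.142, -0.001, 1.858]
ft_force: [-0.0, -0.5, -0.1]
gripper_width: 0.0931
finger_force: 0.0
```

```bash
python3 -c "
from h import *
go(.6095,-.1445,.01,106.4)"
```

```text
at [ 0.6107 -0.1425  0.0322] yaw 106.5 grip 0.0931
 turn 1 x 0.0009 (tot 0.0009);  shift 1 x (-0.0031,-0.0034) tot (-0.0031,-0.0034); dz tot 0.0444
```

Request:
{"fn": "send_rows", "kwargs": {"series": [[-0.003,-0.003,0.03,0,93],[0,0,0.014,0,93],[0,0,0,0,93],[0,0,0,0,44],[0,0,0,0,44],[0,0,0,0,44],[0,0,0,0,44],[0,0,0,0,44],[0,0,0,0,44],[0,0,0,0,44],[0,0,-0.02,0,44],[0,0,-0.06,0,44],[0,0,-0.08,0,44],[0,0,-0.08,0,44],[0,0,-0.08,0,44],[0,0,-0.06,0.0625,44],[0,0,0,0.0625,44],[0,0,0,0,44],[0,0,0,0,44]]}}

```text
clock: 30.1
ee_pos: [0.6082, -0.1457, 0.1996]
tool_rot: [-3.14, -0.001, 1.663]
ft_force: [-0.6, 0.1, -1.1]
gripper_width: 0.0499
finger_force: 20.0
```

```bash
python3 -c "
from h import *
go(.6217,.0555,.2,95.2)"
```

```text
at [ 0.6082 -0.1457  0.1996] yaw 95.3 grip 0.0499
 turn 1 x 0.0007 (tot 0.0007);  shift 5 x (0.0797,0.0127) tot (0.3983,0.0634); dz tot -0.0008
```

Request:
{"fn": "send_rows", "kwargs": {"series": [[0.0797,0.0127,0,0,44],[0.0797,0.0127,0,0,44],[0.0797,0.0127,0,0,44],[0.0797,0.0127,0,0,44],[0.0797,0.0127,0,0,44],[0,0,0,0,44],[0,0,0,0,44],[0,0,0.05,0,44],[0,0,0.06,0,44],[0,0,0.04,0,44],[0,0,0,0,44],[0,0,0,0,44]]}}

```text
clock: 31.3
ee_pos: [0.623, 0.0532, 0.1253]
tool_rot: [-3.141, 0.001, 1.658]
ft_force: [0.0, -0.9, -1.1]
gripper_width: 0.0497
finger_force: 20.0
```

```bash
python3 -c "
from h import *
go(.6217,.0555,.112,95.2)"
```

```text
at [0.623  0.0532 0.1253] yaw 95.0 grip 0.0497
 turn 1 x -0.0020 (tot -0.0020);  shift 1 x (0.0048,-0.0021) tot (0.0048,-0.0021); dz tot 0.0265
```

Request:
{"fn": "send_rows", "kwargs": {"series": [[0.005,-0.002,0.015,0,44],[0,0,0.012,0,44],[0,0,0,0,44],[0,0,0,0,44]]}}

```text
clock: 31.7
ee_pos: [0.6217, 0.0576, 0.1119]
tool_rot: [3.141, 0.0, 1.661]
ft_force: [0.2, -0.2, -1.4]
gripper_width: 0.0499
finger_force: 20.0
```

Request:
{"fn": "send_rows", "kwargs": {"series": [[0,0,0,0,56],[0,0,0,0,64],[0,0,0,0,74],[0,0,0,0,74],[0,0,-0.02,0,74],[0,0,-0.06,0,74],[0,0,-0.08,0,80],[0,0,-0.04,0.08,93],[0,0,0,0.084,93],[0,0,0,0,93]]}}

```text
clock: 32.7
ee_pos: [0.6222, 0.0577, 0.2133]
tool_rot: [3.139, -0.0, 1.403]
ft_force: [1.1, 0.7, -0.7]
gripper_width: 0.0925
finger_force: 0.0
```

```bash
python3 -c "
from h import *
im=bot.grab_frame('wrist')
print(faces('small1_mid','wrist',.137),faces('small1_mid','wrist',.036))
go(.467,-.053,.2,80.4)"
```

```text
[(0.78, array([ 0.5092, -0.0861]), (64, 46), 87.4)] [(0.78, array([ 0.4568, -0.1777]), (90, 66), 87.4)]
at [0.6212 0.0577 0.2113] yaw 80.5 grip 0.0928
 turn 1 x 0.0013 (tot 0.0013);  shift 5 x (-0.0540,-0.0534) tot (-0.2698,-0.2672); dz tot 0.0226
```

Request:
{"fn": "send_rows", "kwargs": {"series": [[-0.054,-0.0534,0,0,93],[-0.054,-0.0534,0,0,93],[-0.054,-0.0534,0,0,93],[-0.054,-0.0534,0,0,93],[-0.054,-0.0534,0,0,93],[0,0,0,0,93],[0,0,0,0,93],[0,0,0.03,0,93],[0,0,0,0,93]]}}

```text
clock: 33.75
ee_pos: [0.4675, -0.0518, 0.1953]
tool_rot: [-3.139, 0.0, 1.406]
ft_force: [0.3, -0.2, -0.0]
gripper_width: 0.0929
finger_force: 0.0
```

```bash
python3 -c "
from h import *
im=bot.grab_frame('wrist')
print(faces('small1_mid','wrist',.036))
im=bot.grab_frame('top')
cv2.imwrite('pics/t2.png',cv2.resize(im[150:280,220:440],None,fx=3.6,fy=3.6,interpolation=cv2.INTER_CUBIC)[:,:,::-1])
go(.467,-.053,.01,80.4)"
```

```text
[(0.84, array([ 0.4517, -0.1694]), (58, 53), 86.5)]
at [ 0.4683 -0.0527  0.1967] yaw 80.5 grip 0.0931
 turn 1 x 0.0009 (tot 0.0009);  shift 1 x (-0.0011,-0.0025) tot (-0.0011,-0.0025); dz tot 0.3734
```

View pics/t2.png

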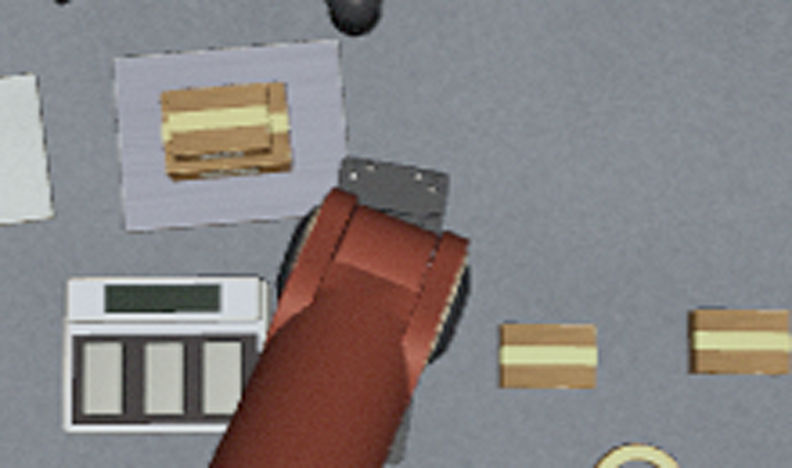

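The top crop shows the first small carton on the large one, slightly left (+y) of centre at crop pixel (217,122). The large carton's right edge is at x=290. I'll measure the offset.

```bash
python3 -c "
from h import *
f=lambda u,v,z: at_z('top',(220+u/3.6,150+v/3.6),z).round(4)
print('pan corners',[f(*p,.055) for p in [(115,58),(337,41),(347,211),(127,230)]],f(231.5,135,.055))
print('small',[f(*p,.137) for p in [(162,92),(268,84),(272,149),(167,158)]],f(217.2,120.7,.137))
print('large right edge',f(286,83,.101),f(292,163,.101))"
```

```text
pan corners [array([0.6819, 0.1484]), array([ 0.6967, -0.0278]), array([ 0.5608, -0.0367]), array([0.5446, 0.1357])] [0.6206 0.0549]
small [array([0.6397, 0.1016]), array([0.6463, 0.0225]), array([0.5972, 0.0189]), array([0.59  , 0.0969])] [0.6183 0.06  ]
large right edge [0.6539 0.0105] [0.592  0.0052]
```

Request:
{"fn": "send_rows", "kwargs": {"series": [[0,-0.002,0.06,0,93],[0,0,0.08,0,93],[0,0,0.08,0,93],[0,0,0.08,0,93],[0,0,0.05,0,93],[0,0,0.02,0,93],[0,0,0.003,0,93],[0,0,0,0,93],[0,0,0,0,44],[0,0,0,0,44],[0,0,0,0,44],[0,0,0,0,44],[0,0,0,0,44],[0,0,0,0,44],[0,0,0,0,44]]}}

```text
clock: 35.4
ee_pos: [0.467, -0.0532, 0.0103]
tool_rot: [3.141, 0.0, 1.403]
ft_force: [0.2, 0.6, 0.8]
gripper_width: 0.0498
finger_force: 19.9
```

Request:
{"fn": "send_rows", "kwargs": {"series": [[0,0,-0.02,0,44],[0,0,-0.06,0,44],[0,0,-0.08,0,44],[0,0,-0.08,0,44],[0,0,-0.08,0,44],[0,0,-0.08,0,44],[0,0,-0.06,-0.08,44],[0,0,0,-0.084,44],[0,0,0,0,44],[0,0,0,0,44]]}}

```text
clock: 36.4
ee_pos: [0.4653, -0.0529, 0.2397]
tool_rot: [-3.14, -0.001, 1.657]
ft_force: [-0.2, 0.5, -1.0]
gripper_width: 0.0499
finger_force: 19.9
```

```bash
python3 -c "
from h import *
go(.6217,.0545,.22,95.2)"
```

```text
at [ 0.4653 -0.0529  0.2397] yaw 95.0 grip 0.0499
 turn 1 x -0.0026 (tot -0.0026);  shift 5 x (0.0371,0.0662) tot (0.1855,0.3309); dz tot 0.0395
```

Request:
{"fn": "send_rows", "kwargs": {"series": [[0.0371,0.0662,0,-0.002,44],[0.0371,0.0662,0,0,44],[0.0371,0.0662,0,0,44],[0.0371,0.0662,0,0,44],[0.0371,0.0662,0,0,44],[0,0,0,0,44],[0,0,0,0,44],[0,0,0.05,0,44],[0,0,0.06,0,44],[0,0,0.03,0,44],[0,0,0,0,44],[0,0,0,0,44]]}}

```text
clock: 37.6
ee_pos: [0.6223, 0.0534, 0.1705]
tool_rot: [-3.141, 0.001, 1.661]
ft_force: [-0.6, 0.1, -1.5]
gripper_width: 0.0498
finger_force: 19.9
```

```bash
python3 -c "
from h import *
go(.622,.0545,.148,95.2)"
```

```text
at [0.6223 0.0534 0.1705] yaw 95.2 grip 0.0498
 turn 1 x -0.0001 (tot -0.0001);  shift 1 x (0.0023,-0.0004) tot (0.0023,-0.0004); dz tot 0.0449
```

Request:
{"fn": "send_rows", "kwargs": {"series": [[0.002,0,0.025,0,44],[0,0,0.02,0,44],[0,0,0,0,44],[0,0,0,0,44]]}}

```text
clock: 38.0
ee_pos: [0.6224, 0.0556, 0.1473]
tool_rot: [-3.141, -0.0, 1.664]
ft_force: [0.3, 0.0, -2.8]
gripper_width: 0.0503
finger_force: 19.9
```

Request:
{"fn": "send_rows", "kwargs": {"series": [[0,0,0,0,56],[0,0,0,0,64],[0,0,0,0,74],[0,0,0,0,74],[0,0,-0.02,0,74],[0,0,-0.06,0,74],[0,0,-0.06,0,80],[0,0,-0.02,0.06,93],[0,0,0,0,93]]}}

```text
clock: 38.9
ee_pos: [0.6241, 0.0553, 0.2306]
tool_rot: [3.136, -0.0, 1.569]
ft_force: [-0.1, -0.3, -0.2]
gripper_width: 0.0905
finger_force: 0.0
```

```bash
python3 -c "
from h import *
for b in brown(): print(*b)
go(.449,-.1945,.2,90)"
```

```text
[372. 247.] [ 0.4506 -0.1934] (71, 48) -89.6
[423. 242.] [ 0.463  -0.3437] (77, 48) -89.6
[295. 182.] [0.634  0.0282] (78, 31) 5.4
at [0.6231 0.0555 0.2289] yaw 90.0 grip 0.0919
 turn 1 x 0.0002 (tot 0.0002);  shift 8 x (-0.0625,-0.0435) tot (-0.5000,-0.3482); dz tot 0.0577
```

Request:
{"fn": "send_rows", "kwargs": {"series": [[-0.0625,-0.0435,0,0,93],[-0.0625,-0.0435,0,0,93],[-0.0625,-0.0435,0,0,93],[-0.0625,-0.0435,0,0,93],[-0.0625,-0.0435,0,0,93],[-0.0625,-0.0435,0,0,93],[-0.0625,-0.0435,0,0,93],[-0.0625,-0.0435,0,0,93],[0,0,0,0,93],[0,0,0,0,93],[0,0,0.04,0,93],[0,0,0.04,0,93],[0,0,0,0,93],[0,0,0,0,93]]}}

```text
clock: 40.35
ee_pos: [0.449, -0.193, 0.1874]
tool_rot: [-3.141, -0.001, 1.572]
ft_force: [-0.5, 0.3, -0.2]
gripper_width: 0.0925
finger_force: 0.0
```

```bash
python3 -c "
from h import *
im=bot.grab_frame('wrist')
print(faces('small1_mid','wrist',.036),pts('small1_mid','wrist',.018))
go(.450,-.194,.01,90)"
```

```text
[(0.82, array([ 0.4516, -0.1951]), (77, 52), 89.0)] [(0.88, array([ 0.452 , -0.1984]))]
at [ 0.4492 -0.1941  0.1884] yaw 90.0 grip 0.0928
 turn 1 x -0.0001 (tot -0.0001);  shift 1 x (0.0002,0.0016) tot (0.0002,0.0016); dz tot 0.3569
```

Request:
{"fn": "send_rows", "kwargs": {"series": [[-0.003,0.003,0.06,0,93],[0,0,0.08,0,93],[0,0,0.08,0,93],[0,0,0.07,0,93],[0,0,0.045,0,93],[0,0,0.018,0,93],[0,0,0.003,0,93],[0,0,0,0,93],[0,0,0,0,44],[0,0,0,0,44],[0,0,0,0,44],[0,0,0,0,44],[0,0,0,0,44],[0,0,0,0,44],[0,0,0,0,44]]}}

```text
clock: 42.0
ee_pos: [0.4501, -0.1958, 0.0097]
tool_rot: [3.141, 0.0, 1.569]
ft_force: [0.3, 0.8, 1.2]
gripper_width: 0.0502
finger_force: 20.0
```

Request:
{"fn": "send_rows", "kwargs": {"series": [[0,0,-0.02,0,44],[0,0,-0.06,0,44],[0,0,-0.08,0,44],[0,0,-0.08,0,44],[0,0,-0.08,0,44],[0,0,-0.08,0,44],[0,0,-0.06,-0.058,44],[0,0,0,0,44],[0,0,0,0,44],[0,0,0,0,44]]}}

```text
clock: 43.0
ee_pos: [0.4484, -0.1949, 0.2382]
tool_rot: [-3.138, -0.002, 1.66]
ft_force: [0.4, -0.3, -2.0]
gripper_width: 0.0498
finger_force: 20.0
```

```bash
python3 -c "
from h import *
go(.6217,.0555,.24,95.2)"
```

```text
at [ 0.4484 -0.1949  0.2382] yaw 95.1 grip 0.0498
 turn 1 x -0.0011 (tot -0.0011);  shift 8 x (0.0584,0.0488) tot (0.4673,0.3905); dz tot -0.0036
```

Request:
{"fn": "send_rows", "kwargs": {"series": [[0.0584,0.0488,0,0,44],[0.0584,0.0488,0,0,44],[0.0584,0.0488,0,0,44],[0.0584,0.0488,0,0,44],[0.0584,0.0488,0,0,44],[0.0584,0.0488,0,0,44],[0.0584,0.0488,0,0,44],[0.0584,0.0488,0,0,44],[0,0,0,0,44],[0,0,0,0,44],[0,0,0.03,0,44],[0,0,0.03,0,44],[0,0,0.01,0,44],[0,0,0,0,44],[0,0,0,0,44]]}}

```text
clock: 44.5
ee_pos: [0.6233, 0.0536, 0.205]
tool_rot: [3.141, 0.0, 1.659]
ft_force: [1.2, -0.9, -1.1]
gripper_width: 0.05
finger_force: 20.0
```

```bash
python3 -c "
from h import *
go(.622,.0550,.184,95.2)"
```

```text
at [0.6233 0.0536 0.205 ] yaw 95.1 grip 0.05
 turn 1 x -0.0015 (tot -0.0015);  shift 1 x (0.0031,-0.0024) tot (0.0031,-0.0024); dz tot 0.0420
```

Request:
{"fn": "send_rows", "kwargs": {"series": [[0.003,-0.002,0.022,0,44],[0,0,0.02,0,44],[0,0,0,0,44],[0,0,0,0,44]]}}

```text
clock: 44.9
ee_pos: [0.6217, 0.0559, 0.1831]
tool_rot: [-3.14, 0.0, 1.661]
ft_force: [1.1, 0.4, -1.1]
gripper_width: 0.0501
finger_force: 20.0
```

Request:
{"fn": "send_rows", "kwargs": {"series": [[0,0,0,0,56],[0,0,0,0,64],[0,0,0,0,74],[0,0,0,0,74],[0,0,-0.02,0,74],[0,0,-0.06,0,74],[0,0,-0.04,0,80],[0,0,0,0.058,93],[0,0,0,0,93]]}}

```text
clock: 45.8
ee_pos: [0.6227, 0.0558, 0.2452]
tool_rot: [3.139, -0.0, 1.569]
ft_force: [-0.1, 0.1, -0.4]
gripper_width: 0.0907
finger_force: 0.0
```

```bash
python3 -c "
from h import *
go(.462,-.345,.24,90)"
```

```text
at [0.6227 0.0558 0.2452] yaw 89.9 grip 0.0907
 turn 1 x -0.0009 (tot -0.0009);  shift 11 x (-0.0729,-0.0292) tot (-0.8016,-0.3214); dz tot 0.0104
```

Request:
{"fn": "send_rows", "kwargs": {"series": [[-0.0729,-0.0292,0,0,93],[-0.0729,-0.0292,0,0,93],[-0.0729,-0.0292,0,0,93],[-0.0729,-0.0292,0,0,93],[-0.0729,-0.0292,0,0,93],[-0.0729,-0.0292,0,0,93],[-0.0729,-0.0292,0,0,93],[-0.0729,-0.0292,0,0,93],[-0.0729,-0.0292,0,0,93],[-0.0729,-0.0292,0,0,93],[-0.0729,-0.0292,0,0,93],[0,0,0,0,93],[0,0,0.04,0,93],[0,0,0.06,0,93],[0,0,0,0,93],[0,0,0,0,93]]}}

```text
clock: 47.4
ee_pos: [0.4612, -0.3443, 0.1937]
tool_rot: [-3.141, -0.001, 1.571]
ft_force: [0.4, -0.4, 0.4]
gripper_width: 0.0929
finger_force: 0.0
```

```bash
python3 -c "
from h import *
im=bot.grab_frame('wrist')
print(faces('small1_mid','wrist',.036),pts('small1_mid','wrist',.018))
im=bot.grab_frame('top')
cv2.imwrite('pics/t3.png',cv2.resize(im[150:220,240:340],None,fx=6,fy=6,interpolation=cv2.INTER_CUBIC)[:,:,::-1])
go(.462,-.345,.01,90)"
```

```text
[] []
at [ 0.4618 -0.3454  0.1951] yaw 90.0 grip 0.093
 turn 1 x -0.0005 (tot -0.0005);  shift 1 x (0.0008,0.0005) tot (0.0008,0.0005); dz tot 0.3703
```

View pics/t3.png

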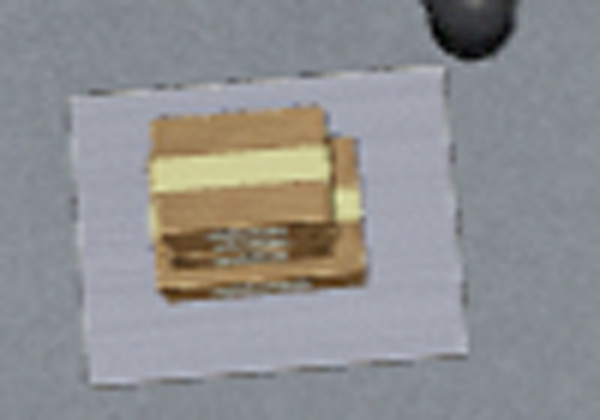

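The top crop shows a straight column of three small cartons on the large one, with the top face centred on crop pixel (242,170).

```bash
python3 -c "
from h import *
print('top small',at_z('top',(240+242/6,150+170/6),.209))
im=bot.grab_frame('wrist')
print(faces('small2_mid','wrist',.036,.1),faces('small1_mid','wrist',.036,.1),pts('small3_mid','wrist',.018,.1))
hsv=cv2.cvtColor(im,cv2.COLOR_RGB2HSV); m=((hsv[...,0]>7)&(hsv[...,0]<32)&(hsv[...,1]>70)&(hsv[...,2]>60)).astype(np.uint8); m[225:]=0
for c in cv2.findContours(m,0,2)[0]:
    if cv2.contourArea(c)>600:
        P=np.array([at_z('wrist',p,.036) for p in c[:,0].astype(float)],np.float32); print(c[:,0].mean(0),cv2.minAreaRect(P*1000))
"
```

```text
top small [0.61967776 0.05466509]
[(0.96, array([ 0.4621, -0.3463]), (77, 50), 89.7)] [] []
[317.48571429 179.6       ] ((461.92041015625, -345.9008483886719), (76.86431121826172, 49.25456237792969), 89.43603515625)
[224.29464286 107.9375    ] ((349.9695739746094, -266.8155212402344), (70.94973754882812, 75.09355926513672), 85.09339904785156)
```

Request:
{"fn": "send_rows", "kwargs": {"series": [[-0.001,0,0.06,0,93],[0,0,0.08,0,93],[0,0,0.08,0,93],[0,0,0.08,0,93],[0,0,0.047,0,93],[0,0,0.02,0,93],[0,0,0.003,0,93],[0,0,0,0,93],[0,0,0,0,44],[0,0,0,0,44],[0,0,0,0,44],[0,0,0,0,44],[0,0,0,0,44],[0,0,0,0,44],[0,0,0,0,44]]}}

```text
clock: 49.3
ee_pos: [0.4616, -0.3454, 0.0088]
tool_rot: [3.141, 0.0, 1.57]
ft_force: [1.3, 0.7, 1.4]
gripper_width: 0.0502
finger_force: 20.0
```

Request:
{"fn": "send_rows", "kwargs": {"series": [[0,0,-0.02,0,44],[0,0,-0.06,0,44],[0,0,-0.08,0,44],[0,0,-0.08,0,44],[0,0,-0.08,0,44],[0,0,-0.08,0,44],[0,0,-0.08,0,44],[0,0,-0.04,-0.058,44],[0,0,0,0,44],[0,0,0,0,44],[0,0,0,0,44]]}}

```text
clock: 50.4
ee_pos: [0.46, -0.3443, 0.2666]
tool_rot: [-3.138, -0.003, 1.659]
ft_force: [-0.2, 0.5, -2.5]
gripper_width: 0.0498
finger_force: 20.0
```

```bash
python3 -c "
from h import *
go(.6217,.0555,.27,95.2)"
```

```text
at [ 0.46   -0.3443  0.2666] yaw 95.1 grip 0.0498
 turn 1 x -0.0015 (tot -0.0015);  shift 11 x (0.0697,0.0359) tot (0.7669,0.3946); dz tot -0.0069
```

Request:
{"fn": "send_rows", "kwargs": {"series": [[0.0697,0.0359,0,0,44],[0.0697,0.0359,0,0,44],[0.0697,0.0359,0,0,44],[0.0697,0.0359,0,0,44],[0.0697,0.0359,0,0,44],[0.0697,0.0359,0,0,44],[0.0697,0.0359,0,0,44],[0.0697,0.0359,0,0,44],[0.0697,0.0359,0,0,44],[0.0697,0.0359,0,0,44],[0.0697,0.0359,0,0,44],[0,0,0,0,44],[0,0,0,0,44],[0,0,0.03,0,44],[0,0,0.02,0,44],[0,0,0,0,44],[0,0,0,0,44]]}}

```text
clock: 52.1
ee_pos: [0.623, 0.0531, 0.2433]
tool_rot: [-3.14, 0.0, 1.659]
ft_force: [0.3, -0.2, -1.7]
gripper_width: 0.0494
finger_force: 20.0
```

```bash
python3 -c "
from h import *
go(.622,.0550,.2195,95.2)"
```

```text
at [0.623  0.0531 0.2433] yaw 95.0 grip 0.0494
 turn 1 x -0.0017 (tot -0.0017);  shift 1 x (0.0039,-0.0016) tot (0.0039,-0.0016); dz tot 0.0477
```

Request:
{"fn": "send_rows", "kwargs": {"series": [[0.004,-0.002,0.026,0,44],[0,0,0.021,0,44],[0,0,0,0,44],[0,0,0,0,44]]}}

```text
clock: 52.5
ee_pos: [0.6222, 0.0558, 0.2203]
tool_rot: [-3.142, 0.0, 1.66]
ft_force: [-0.1, 0.2, -2.0]
gripper_width: 0.0499
finger_force: 20.0
```

Request:
{"fn": "send_rows", "kwargs": {"series": [[0,0,0,0,56],[0,0,0,0,64],[0,0,0,0,74],[0,0,0,0,74],[0,0,-0.02,0,74],[0,0,-0.06,0,74],[0,0,-0.06,0,80],[0,0,0,0,93],[0,0,0,0,93]]}}

```text
clock: 53.4
ee_pos: [0.6225, 0.0559, 0.2913]
tool_rot: [3.139, -0.0, 1.66]
ft_force: [0.2, -0.2, -0.7]
gripper_width: 0.0905
finger_force: 0.0
```

```bash
python3 -c "
from h import *
go(.44,-.15,.28,90)"
```

```text
at [0.6225 0.0559 0.2913] yaw 95.1 grip 0.0905
 turn 1 x 0.0571 (tot 0.0571);  shift 7 x (-0.0588,-0.0521) tot (-0.4118,-0.3650); dz tot 0.0227
```

Request:
{"fn": "send_rows", "kwargs": {"series": [[0,0,0,0.057,0],[-0.0588,-0.0521,0,0,0],[-0.0588,-0.0521,0,0,0],[-0.0588,-0.0521,0,0,0],[-0.0588,-0.0521,0,0,0],[-0.0588,-0.0521,0,0,0],[-0.0588,-0.0521,0,0,0],[-0.0588,-0.0521,0,0,0],[0,0,0,0,0],[0,0,0,0,0],[0,0,0,0,0]]}}

```text
clock: 54.5
ee_pos: [0.4405, -0.1484, 0.2896]
tool_rot: [-3.141, -0.001, 1.573]
ft_force: [-0.1, 0.4, -0.8]
gripper_width: 0.0097
finger_force: 0.0
```

```bash
python3 -c "
from h import *
im=bot.grab_frame('side');im2=bot.grab_frame('top')
a=cv2.resize(im[60:240,170:400],(760,595),interpolation=cv2.INTER_CUBIC)
b=cv2.resize(im2[150:220,240:340],(300,210))
a[:210,460:760]=b
cv2.imwrite('pics/s4.png',a[:,:,::-1])
go(.431,.057,.14,90)"
```

```text
at [ 0.4406 -0.1484  0.2896] yaw 90.2 grip 0.0022
 turn 1 x 0.0021 (tot 0.0021);  shift 5 x (0.0821,-0.0039) tot (0.4107,-0.0193); dz tot 0.2993
```

View pics/s4.png

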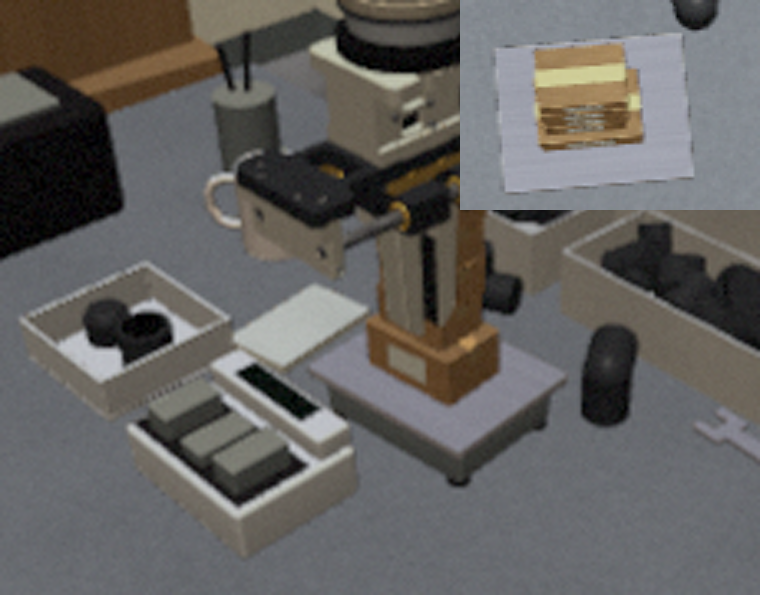

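The picture shows the column standing straight and central, with key 2 still down and keys 1 and 3 up. Next is key 3.

Request:
{"fn": "send_rows", "kwargs": {"series": [[0.0821,-0.0039,0.02,0,0],[0.0821,-0.0039,0.03,0,0],[0.0821,-0.0039,0.04,0,0],[0.0821,-0.0039,0.05,0,0],[0.0821,-0.0039,0.05,0,0],[0,0,0.05,0,0],[0,0,0.05,0,0],[0,0,0,0,0],[0,0,0,0,0]]}}

```text
clock: 55.5
ee_pos: [0.4303, 0.0558, 0.1452]
tool_rot: [-3.141, 0.0, 1.572]
ft_force: [-0.2, -0.0, 0.4]
gripper_width: 0.0005
finger_force: 0.0
```

```bash
python3 -c "
from h import *
print('top carton',at_z('top',(280.5,174.7),.245))
go(.431,.057,.076,90)"
```

```text
top carton [0.62242696 0.05161187]
at [0.4303 0.0558 0.1452] yaw 90.1 grip 0.0005
 turn 1 x 0.0006 (tot 0.0006);  shift 1 x (0.0024,0.0013) tot (0.0024,0.0013); dz tot 0.1384
```

Request:
{"fn": "send_rows", "kwargs": {"series": [[0.001,0,0.06,0,0],[0,0,0.05,0,0],[0,0,0.026,0,0],[0,0,0.006,0,0],[0,0,0.006,0,0],[0,0,0.006,0,0],[0,0,0.006,0,0],[0,0,0.004,0,0],[0,0,0.003,0,0],[0,0,0,0,0],[0,0,0,0,0]]}}

```text
clock: 56.6
ee_pos: [0.4308, 0.0556, 0.0638]
tool_rot: [3.139, -0.001, 1.57]
ft_force: [-3.9, -1.2, 21.8]
gripper_width: 0.001
finger_force: 11.0
```

Request:
{"fn": "send_rows", "kwargs": {"series": [[0,0,-0.005,0,0],[0,0,-0.02,0,0],[0,0,-0.06,0,0],[0,0,-0.08,0,0],[0,0,-0.08,0,0],[0,0,-0.06,0,0],[-0.06,0,0,0,0],[-0.08,0,0,0,0],[-0.08,0,0,0,0],[-0.08,0,0,0,0],[-0.06,0,0,0,0],[0,0,0,0,0],[0,0,0,0,0]]}}

```text
clock: 57.9
ee_pos: [0.4301, -0.1241, 0.2144]
tool_rot: [3.141, -0.0, 1.57]
ft_force: [0.4, 0.4, -0.6]
gripper_width: 0.0007
finger_force: 0.0
```

```bash
python3 -c "
from h import *
im=bot.grab_frame('side')
cv2.imwrite('pics/s5.png',cv2.resize(im[60:240,170:400],(760,595),interpolation=cv2.INTER_CUBIC)[:,:,::-1])"
```

```text
(no output)
```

View pics/s5.png

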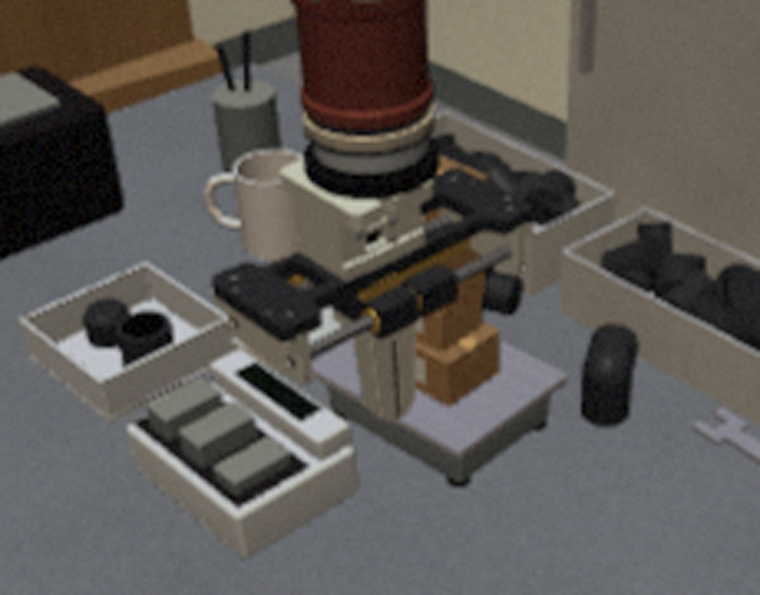

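The side view shows key 3 down at (250,465), keys 1 and 2 up, the column standing and the arm clear of everything, so I'll hand in.

```bash
python3 -c "
from bench import bot
print(bot.sign_off())"
```

```text
the job is handed in; nothing more can be done
None
```

I've handed the job in; no verdict came back. By the camera views, both fittings are in the bin, the large and four small cartons are stacked on the pan (estimated within about 6 mm of centre), and the weigh key alone is down.

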